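# Put the spice jars home in the sloped rack and shut its lid

### The job

Put the spices away in the wooden rack: first push the two jars that have stuck half-way down their lanes on down the slope until their bases rest against the back stop. Then pick up the jar that lies on the worktop, lay it in the free lane with its cap up-slope towards you and push it home against the back stop too, and finally fold the lid fully shut over the three jars. Leave the other things on the worktop where they are.

Things in the scene. Friction and masses are not known exactly. Their poses are not given: they have to be found in the camera images.
- tray: sloped tray of the light wooden spice rack (fixed; place and yaw vary). Origin: mid-width, on the floor surface at the inner face of the back stop. x: down the slope into the stop, away from the robot, 0.31 rad below level; y: to the left; z: out of the floor. Flat floor from x = -0.120 (open front edge, 52 mm above the worktop) to 0. Side walls (inner faces y = +-0.075, 9 mm thick) and stop stand 45 mm high.
- tray_lanes (a point): point on the floor at tray x = -0.047, y = 0, tray axes. Two battens at y = 0.025, -0.025 (6 mm wide, 8 mm proud, x = -0.094 to 0) part three lanes, centre lines y = 0.05, 0, -0.05. A jar that is home has its centre at tray x = -0.0525, z = 0.0205, its cap's end face at x = -0.105. Jars do not slide by themselves; about 1 N on the cap end slides one; in its lane it may shift 6 mm sideways.
- lane_free (a point): foot of the free lane (the middle one): on the floor at the back stop, tray y = 0, tray axes. Jars lie only 9 mm apart, too close for a finger, so lay the loose one in holding it about 30 mm from its centre towards the cap, its base 45 mm short of the stop: the fingers then stay in front of the jars that are home, the cap overhangs the front edge, and it stays when let go.
- jar_a_mid (a point): a spice jar: plain cylinder, 41 mm diameter, 105 mm long, glass with a dark cap (last 21 mm, same diameter), 110 g. The point is its centre, half-way along; z axis from base to cap. Stuck part-way in the left lane, base 30 to 40 mm short of the stop, cap towards the robot.
- jar_b_mid (a point): a spice jar: plain cylinder, 41 mm diameter, 105 mm long, glass with a dark cap (last 21 mm, same diameter), 110 g. The point is its centre, half-way along; z axis from base to cap. Stuck part-way in the right lane, base 35 to 50 mm short of the stop, cap towards the robot.
- jar_out_mid (a point): a spice jar: plain cylinder, 41 mm diameter, 105 mm long, glass with a dark cap (last 21 mm, same diameter), 110 g. The point is its centre, half-way along; z axis from base to cap. Lies on its side on the worktop right of the rack, cap roughly towards the robot, mass 75 to 155 g; rolls if pushed sideways.
- lid (a joint): angle of the rack's lid (clear panel in a wooden frame, 168 mm wide, 8 mm thick, 150 g): 0 = shut, over the jars, parallel to the floor. Starts open at 1.15 to 1.45 rad (its stop); upright is 1.26. The hinge is stiff: it stays where it is left and takes 2 to 3 N at its edge. Its front rail, turned down 31 mm, closes 8 mm in front of the caps of home jars; a jar left farther out blocks it.
- lid_hinge (a point): middle of the lid's hinge line, which runs along tray y at tray x = 0.012, z = 0.047, on top of the back stop
- lid_edge (a point): middle of the lid's free edge, 133 mm from the hinge line, at mid-thickness (the hinge line lies 3 mm under mid-thickness); moves with the lid. Axes as the tray's when shut, z out of the upper face; when open, z points to the back, away from the robot. At its middle a finger tab 56 mm wide stands 10 mm farther out.
- mug_stripe: a striped mug, 84 mm across, 91 mm high, origin under its middle; loose, not part of the job, to be left alone
- soup_tin: a squat food tin, 75 mm across, 58 mm high, origin under its middle; loose, not part of the job, to be left alone
- honey_jar: a broad jar with a flat lid, 58 mm across, 86 mm high, origin under its middle; loose, not part of the job, to be left alone
- salt_shaker: a salt shaker, 44 mm across, 90 mm high, origin under its middle; loose, not part of the job, to be left alone
- tape_roll: a roll of tape lying flat, 96 mm across, 25 mm high, origin under its middle; loose, not part of the job, to be left alone
- keys: a bunch of keys with a fob lying flat, about 101 x 122 mm, 8 mm high, origin under its middle; loose, not part of the job, to be left alone
- pen: a marker pen lying flat, 135 mm long, 16 mm high, origin under its middle; loose, not part of the job, to be left alone

How it is judged:
By the outcome, as a careful person would: the job done as asked, in the order asked, and still so for the second after the job is handed in, with the robot touching nothing.
It also fails if it takes over 72 s, if anything falls off the work surface, if the arm or the gripper's body presses on something with over 40 N, if the wrist force passes 120 N, or if a joint passes its speed limit or range.

### The arm

A 7-joint arm with a two-finger parallel gripper is mounted at the origin on a cart in front of the work surface, level with it; the furniture and walls round the work are solid. World frame = base frame: x ahead of the robot, y to its left, z up, the work surface at z = 0. Lengths are in m, angles in rad, forces in N, time in s.
With the tool pointing down it reaches from about 0.4 to 0.85 m from the base axis. Payload 10.4 kg.
Tool frame: the origin (TCP) lies between the finger pads; the fingertips stand 17 mm ahead of it and the grasp point (between the pads) lies 2 mm behind it; z points along the fingers, y is the line along which they close (so a half turn about z gives the same grasp; the last joint's range is limited). The gripper opens to 85 mm and grips with 20 to 120 N. Pads are 22 mm wide; open, the fingers measure 114 mm over their backs; the gripper's body (76 mm by 85 mm) begins 54 mm behind the grasp point. The pads swing forward as they close: fully open they stand 13 mm farther back than shut.
Start: joints at [-1.218, 0.332, -0.065, 1.46, 0.022, 1.35, -0.088], TCP at [0.229, 0.581, 0.248] pointing down, gripper open.
Joint ranges: [-2.6, 2.6], [-0.5, 2.12], [-1.47, 1.34], [0.16, 2.42], [-1.27, 4.41], [0.06, 2.06], [-2.6, 2.6]. Speed limits (rad/s): [2.22, 2.22, 2.79, 2.79, 3.14, 3.14, 3.14].

### API

Orientations are given as a unit quaternion [x, y, z, w].
In Python, from workcell import readout, imaging, manip gives the robot as it stands. The module is installed in compiled form; this text tells all that it offers.
- The arm moves only by the shell command python3 -m crank 'ROWS' [OPENING] [FORCE]. ROWS is JSON, a list of rows, each a list of 4 numbers: the shift along the tool's x, y, z as a fraction of full scale, then the turn about the tool's z as a fraction of full scale. In form: [[x, y, z, yaw], ...]. A call has 1 to 5 rows; each row is the pose to reach, as a shift and turn from the pose commanded when the call began, along the tool's axes at that moment; what a row does not reach only later rows make up. Full scale, the value 1, is 400 mm for a shift and 60 degrees for a turn. A row lasts 1/12 s, in which the tool goes at most 41.7 mm and 7.16 degrees, less where a joint would pass 70% of its speed; a pose out of reach is approached as far as the arm can. A call with a number of a shift or a turn outside -1 to 1 is refused whole. A call with a gripper value outside its range is refused whole. OPENING is the gripper command: -1 is shut, 1 is fully open, values between are in proportion, set as the call begins (- or left out, the last holds). The fingers move at their own pace and stop on an object; FORCE is the grip in N (left out, the last holds). Time passes only in rows, so rows that repeat a pose let the fingers close. It gives the time, the measured TCP pose, the force, the opening and the grip force at its end, in the units of the state.
- readout.get_obs(): the state, without advancing time (a new reading comes with each control period).
- imaging.camera(name): name is "side" or "top" or "wrist"; returns a dict with "color" (384x512x3 uint8, red, green, blue), "fx", "fy", "cx", "cy" (pixels), "rvec" (rotation vector, rad) and "tvec" (3), from world to camera coordinates, as OpenCV has them. Camera axes: x right, y down, z forward; pixel columns grow to the right and rows downward; lengths in m; the calibration is good to about 2 mm. A picture is of the moment at which its call begins. There is no depth.
- manip.hand_in(): hands the job in; it is judged then, once.
The state is a dict: "clock": time; "joint_pos": joint angles; "joint_velocities": joint speeds; "tau": joint torques, N m; "position": TCP position; "ee_rot": TCP orientation; "ft_force": force on the tool from outside, world axes, zero at the start; "torque": the same for the moment, N m; "grip_width": opening from 0.0 (shut) to 1.0 (fully open); "grasp_force": force on a finger pad.
Only numpy, scipy, OpenCV 4.12 (cv2) and the standard library are available. Lean on these libraries where they do the work, as an engineer would, in place of code of your own. Each camera call takes 0.05 s, during which the arm holds its last target. There are 200 camera calls.

## Working session

There is one attempt and no reset: what is moved stays moved. The work goes in short steps, Python scripts to look and compute and a shell command to move; the robot and the scene stay as the last step left them, time stands still between calls to the robot, and variables do not carry over. Pictures are saved under pics/ and viewed, at most 13 in all, crops included, and the job is handed in when it is done.

```bash
mkdir -p pics
cat > h.py <<'E'
import numpy as np, cv2
from scipy.spatial.transform import Rotation as R
from workcell import readout, imaging, manip
def shot(name,fn,crop=None,s=1.5):
    c=imaging.camera(name); im=c["color"][:,:,::-1]
    np.savez(f"pics/{fn}.npz",**c)
    if crop: x0,y0,x1,y1=crop; im=im[y0:y1,x0:x1]
    im=cv2.resize(np.ascontiguousarray(im),None,fx=s,fy=s,interpolation=cv2.INTER_CUBIC)
    cv2.imwrite(f"pics/{fn}.png",im); return c
def load(fn): return dict(np.load(f"pics/{fn}.npz",allow_pickle=True))
def K(c): return np.array([[c["fx"],0,c["cx"]],[0,c["fy"],c["cy"]],[0,0,1]],float)
def proj(c,P): return cv2.projectPoints(np.array(P,float).reshape(-1,1,3),np.array(c["rvec"],float),np.array(c["tvec"],float),K(c),None)[0].reshape(-1,2)
def ray(c,uv):
    Rm=cv2.Rodrigues(np.array(c["rvec"],float))[0]; o=-Rm.T@np.array(c["tvec"],float)
    d=Rm.T@np.linalg.inv(K(c))@np.array([uv[0],uv[1],1.0]); return o,d
def onz(c,uv,z): o,d=ray(c,uv); return o+d*(z-o[2])/d[2]
def obs():
    o=readout.get_obs(); return o
def togo(target,z_tool_target=None):
    o=obs(); Rm=R.from_quat(o["ee_rot"]); return Rm.inv().apply(np.array(target)-o["position"])/0.4
E
python3 - <<'E'
from h import *
for n in("top","side"):
    c=shot(n,n+"0",s=1.5); o,_=ray(c,(256,192)); print(n,c["fx"],o)
o=obs();print(o); print(R.from_quat(o["ee_rot"]).as_matrix().round(3))
E
```

```text
top 436.6759864000421 [0.10087828 0.04497042 1.24160179]
side 383.7090028807002 [1.25931181 0.28845332 0.68200265]
{'clock': 0.1, 'joint_pos': array([-1.21758651,  0.33281664, -0.06466768,  1.46082379,  0.02157915,
        1.3498989 , -0.08846709]), 'joint_velocities': array([ 0.00174484,  0.00021157,  0.0002125 , -0.00158814,  0.00097245,
       -0.0016929 , -0.00199569]), 'tau': array([ 1.35007609e-03, -6.26741195e+01,  4.90357191e-02, -3.92424917e+01,
        1.63321698e-02,  6.94601287e-03, -2.59588541e-05]), 'position': array([0.22929402, 0.58109772, 0.24760643]), 'ee_rot': array([ 1.86793058e-01,  9.82399084e-01, -6.19041202e-04, -9.46144304e-05]), 'ft_force': array([-0.4636351 , -0.64400948,  0.18618432]), 'torque': array([-0.01195504, -0.02412889, -0.03866215]), 'grasp_force': 0.0, 'grip_width': 0.9986261409126868}
[[-0.93   0.367 -0.   ]
 [ 0.367  0.93  -0.001]
 [-0.    -0.001 -1.   ]]
```

View pics/top0.png

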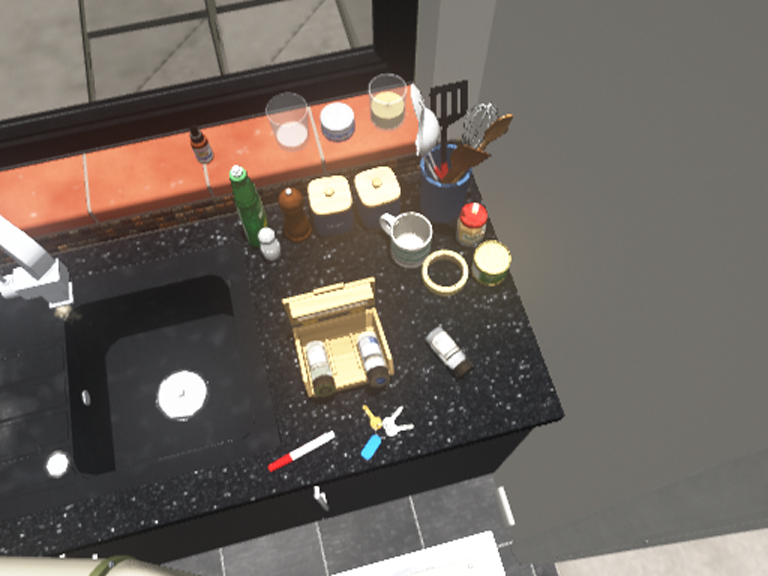

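View pics/side0.png

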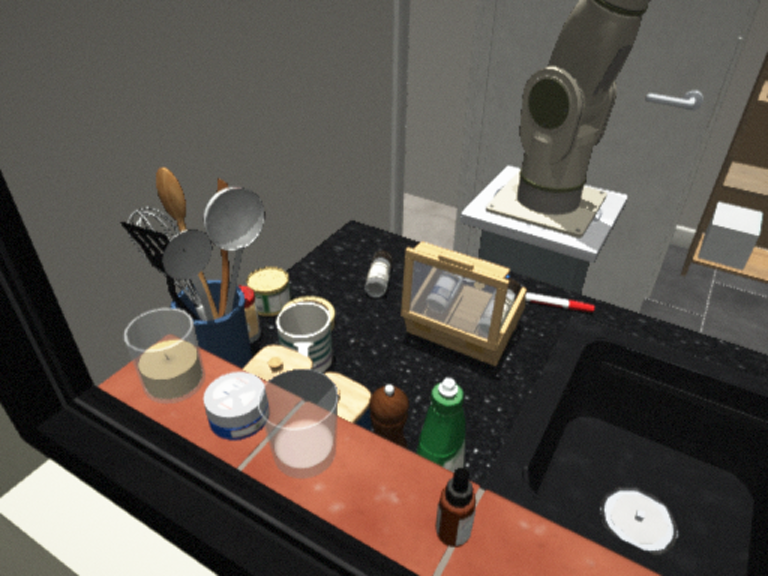

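Top view: the rack is at about (340,350), with the lid open behind it. The loose jar lies at (447,350) and the keys and pen are in front. I'll enlarge both views of the rack.

Run:
```python
from h import *
for n,(x0,y0,x1,y1),s in(("top",(185,182,325,282),5.7),("side",(230,155,370,255),5.7)):
    im=load(n+"0")["color"][y0:y1,x0:x1,::-1]
    im=cv2.resize(np.ascontiguousarray(im),None,fx=s,fy=s,interpolation=cv2.INTER_CUBIC)
    cv2.imwrite(f"pics/{n}0c.png",im); print(im.shape)
c=load("top0"); print(proj(c,[[0,0,0],[.5,0,0],[.5,.1,0],[.6,0,0]])*1.5)
```

```text
(570, 798, 3)
(570, 798, 3)
[[428.2833761  645.93188146]
 [356.93979712 369.62572411]
 [307.50557275 382.1354016 ]
 [345.21152113 324.20334808]]
```

View pics/top0c.png

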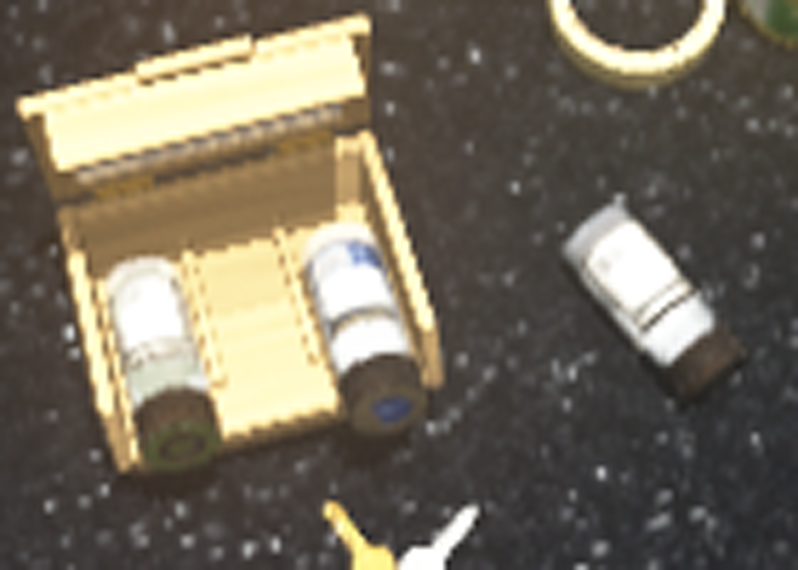

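View pics/side0c.png

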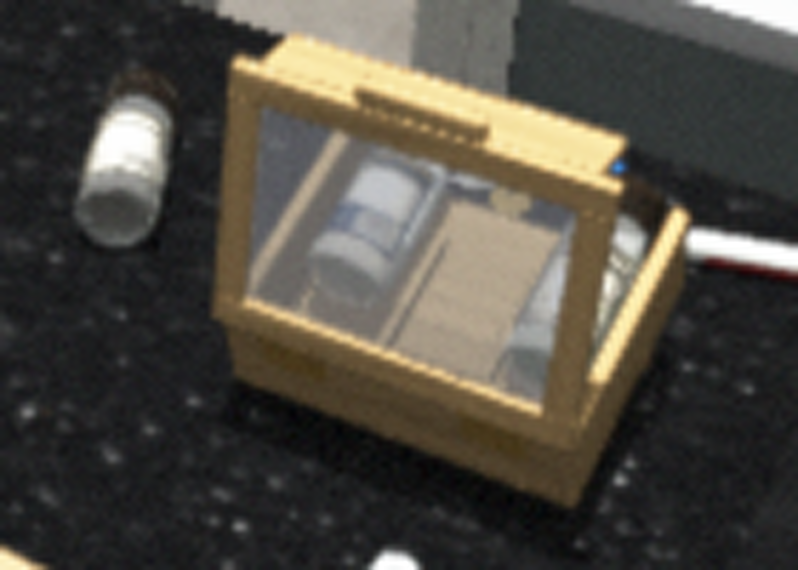

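The enlarged views show these landmarks in crop pixels:
- **Top crop:** batten front ends (213,382) and (322,358), back ends (190,258) and (282,238), lid top edge (20,103)–(370,18).
- **Jars in top crop:** caps at (180,443) and (388,408). The loose jar runs from (595,235) to (715,375).
- **Side crop:** lid top corners (232,60) and (622,187).

I'll fit the tray pose to these.

```bash
cat > fit.py <<'E'
from h import *
from scipy.optimize import least_squares
T=load("top0");S=load("side0")
t=lambda u,v:np.array([u/5.7+185,v/5.7+182]); s=lambda u,v:np.array([u/5.7+230,v/5.7+155])
def trayRt(x,y,yaw): return R.from_euler("ZY",[yaw,0.31]),np.array([x,y,0.052-0.12*np.sin(.31)])
def lidp(a,u,y,w): return [0.012-u*np.cos(a)+w*np.sin(a),y,0.047+u*np.sin(a)+w*np.cos(a)]
obsv=[(T,t(213,382),(-.094,.025,.008)),(T,t(322,358),(-.094,-.025,.008)),(T,t(190,258),(0,.025,.008)),(T,t(282,238),(0,-.025,.008)),
(T,t(440,355),(-.12,-.084,.045)),
(T,t(370,18),(.133,-.084,.007,0)),(T,t(20,103),(.133,.084,.007,0)),(S,s(232,60),(.133,-.084,.007,0)),(S,s(622,187),(.133,.084,.007,0)),
(T,t(138,75),(.143,.028,.003,0)),(T,t(250,40),(.143,-.028,.003,0)),(S,s(688,213),(-.12,.084,.045))]
def f(p):
    Rt,o=trayRt(*p[:3]); r=[]
    for c,uv,P in obsv:
        if len(P)==4: P=lidp(p[3],*P[:3])
        r.append(proj(c,Rt.apply(P)+o)[0]-uv)
    return np.array(r).ravel()
q=least_squares(f,[.6,.02,.0,1.3],loss="soft_l1")
if __name__=="__main__":
    print("tray",q.x.round(4)); print(f(q.x).reshape(-1,2).round(1).tolist())
    Rt,o=trayRt(*q.x[:3])
    # jars: cap end face centre as seen in the top image; solve x along lane
    for n,uv,y in(("a",t(183,440),.05),("b",t(392,406),-.05)):
        def g(v): return proj(T,Rt.apply([v[0],v[1],.0205])+o)[0]-uv
        v=least_squares(g,[-.14,y]).x; print(n,"cap end tray",v.round(4),"world",(Rt.apply([v[0],v[1],.0205])+o).round(4))
    b=onz(T,t(600,228),.0205);c=onz(T,t(717,372),.0205); print("out base/cap",b.round(4),c.round(4),np.linalg.norm(c-b),"mid",((b+c)/2).round(4))
    # from side: base face centre
    print("side base centre",onz(S,s(118,215),.0205).round(4))
    for nme,P in(("front mid",(-.12,0,0)),("hinge",(.012,0,.047)),("lid_edge",lidp(q.x[3],.133,0,.003))): print(nme,(Rt.apply(P)+o).round(4))
    print("keys",onz(T,t(330,505),0),onz(T,t(475,510),0))
E
python3 fit.py
```

```text
tray [ 0.5662  0.0199 -0.002   1.2491]
[[1.1, 2.5], [-0.8, 2.4], [-0.9, -0.9], [-0.7, -1.4], [-0.1, -2.5], [-0.3, -0.1], [-0.6, -0.3], [-0.8, -2.3], [-1.3, -1.9], [-0.6, -0.5], [0.5, 0.7], [1.0, -3.0]]
a cap end tray [-0.1227  0.047 ] world [0.4558 0.0671 0.0723]
b cap end tray [-0.1334 -0.055 ] world [ 0.4454 -0.0349  0.0756]
out base/cap [ 0.5273 -0.1685  0.0205] [ 0.4365 -0.2038  0.0205] 0.09734645572598229 mid [ 0.4819 -0.1862  0.0205]
side base centre [ 0.5299 -0.1577  0.0205]
front mid [0.452  0.0201 0.052 ]
hinge [0.592  0.0198 0.0565]
lid_edge [0.5934 0.0198 0.1895]
keys [0.42528548 0.00366782 0.        ] [ 0.40391543 -0.06692654  0.        ]
```

```bash
python3 -m crank '[[-0.05,-0.055,-0.01,0],[-0.11,-0.12,-0.03,0],[-0.17,-0.18,-0.05,0],[-0.22,-0.24,-0.06,0],[-0.28,-0.30,-0.08,0]]' -1
python3 -m crank '[[-0.06,-0.065,-0.01,0],[-0.12,-0.13,-0.03,0],[-0.18,-0.20,-0.05,0],[-0.24,-0.26,-0.06,0],[-0.30,-0.33,-0.07,0]]'
python3 -m crank '[[-0.06,-0.065,-0.01,0],[-0.12,-0.13,-0.02,0],[-0.18,-0.19,-0.03,0],[-0.24,-0.25,-0.04,0],[-0.30,-0.31,-0.05,0]]'
python3 -m crank '[[-0.05,-0.05,0,-0.08],[-0.10,-0.11,0,-0.16],[-0.15,-0.16,0,-0.26],[-0.15,-0.16,0,-0.36],[-0.15,-0.16,0,-0.36]]'
python3 - <<'E'
from h import *
c=shot("wrist","w1"); o=obs(); print(o["clock"],o["position"],R.from_quat(o["ee_rot"]).as_matrix().round(3).tolist(),o["ft_force"]); print(ray(c,(256,192)))
E
```

```text
clock: 0.52
position: [0.2892, 0.427, 0.2797]
ee_rot: [0.187, 0.982, -0.001, -0.0]
ft_force: [0.8, 0.3, 0.6]
grip_width: 0.303
grasp_force: 0.0
clock: 0.93
position: [0.353, 0.2604, 0.3085]
ee_rot: [0.187, 0.982, 0.0, -0.0]
ft_force: [0.9, -0.5, -0.0]
grip_width: -0.003
grasp_force: 0.0
clock: 1.35
position: [0.4189, 0.1007, 0.3284]
ee_rot: [0.187, 0.982, 0.0, -0.0]
ft_force: [-0.1, 0.2, -0.1]
grip_width: 0.0
grasp_force: 0.0
clock: 1.77
position: [0.4512, 0.0194, 0.3281]
ee_rot: [-0.001, 1.0, 0.0, -0.0]
ft_force: [0.4, 0.1, 0.5]
grip_width: -0.003
grasp_force: 0.0
1.8167 [0.45098087 0.02085529 0.32803825] [[-1.0, 0.001, -0.001], [0.001, 1.0, 0.0], [0.001, 0.0, -1.0]] [-0.83758821  0.28655247 -0.6005397 ]
(array([0.38200304, 0.01900021, 0.45439393]), array([ 0.28631955, -0.01814796, -0.95822193]))
```

View pics/w1.png

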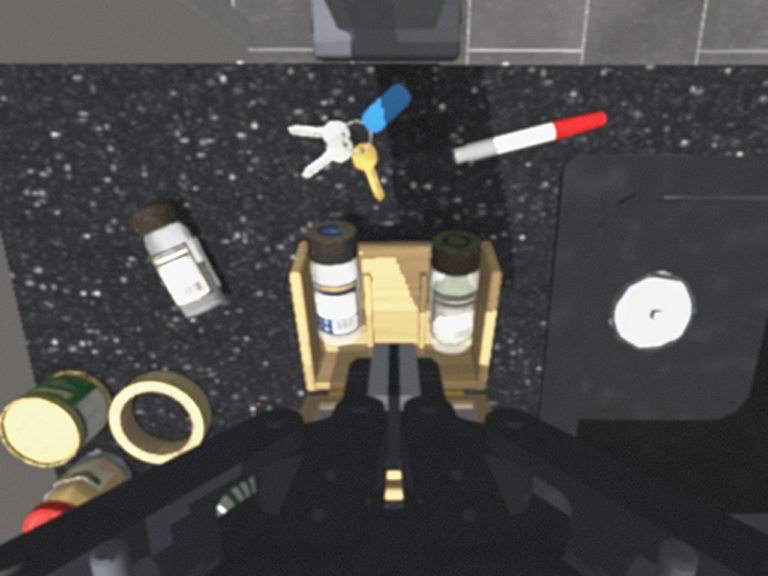

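The wrist view shows:
- **Tray:** front edge at v≈243, battens starting at (367,272) and (426,272), stop foot at v≈345.
- **Cap faces:** (330,232) for jar b and (457,240) for jar a.
- **Loose jar:** cap end (152,209), base end (206,307).

I'll refit with these.

```bash
cat > fit2.py <<'E'
from fit import *
W=load("w1"); w=lambda u,v:np.array([u,v])/1.5
ob=[(W,w(367,272),(-.094,-.025,.008)),(W,w(426,272),(-.094,.025,.008)),(W,w(300,243),(-.12,-.084,0)),(W,w(496,243),(-.12,.084,0)),
(W,w(293,268),(-.12,-.084,.045)),(W,w(500,267),(-.12,.084,.045)),(W,w(397,345),(0,0,0))]
def f2(p):
    Rt,o=trayRt(*p[:3]); return np.array([(proj(c,Rt.apply(P)+o)[0]-uv) for c,uv,P in ob]).ravel()
q2=least_squares(f2,[.57,.02,0],loss="soft_l1")
Rt,o=trayRt(*q2.x)
if __name__=="__main__":
    print("tray",q2.x.round(4)); print(f2(q2.x).reshape(-1,2).round(1).tolist())
    for n,uv,y in(("a",w(457,240),.05),("b",w(330,232),-.05)):
        g=lambda v: proj(W,Rt.apply([v[0],v[1],.0205])+o)[0]-uv
        v=least_squares(g,[-.14,y]).x; print(n,v.round(4),(Rt.apply([v[0],v[1],.0205])+o).round(4))
    c=onz(W,w(152,209),.0205);b=onz(W,w(206,307),.0205)
    print("out base/cap",b.round(4),c.round(4),np.linalg.norm(c-b),"mid",((b+c)/2).round(4),"ang",np.degrees(np.arctan2(*(b-c)[1::-1])))
    for n,P in(("home a",(-.105,.05,.0205)),("home b",(-.105,-.05,.0205)),("grip at lay",(-.1275,0,.0205)),("hinge",(.012,0,.047)),("edge at lid fit",lidp(q.x[3],.133,0,.007))): print(n,(Rt.apply(P)+o).round(4))
E
python3 fit2.py
```

```text
tray [0.5744 0.0235 0.0047]
[[1.2, -0.2], [-0.2, -0.3], [-0.0, -1.1], [-0.8, -1.3], [-1.6, 0.7], [3.3, 1.2], [-0.1, 1.0]]
a [-0.1323  0.0482] [0.4544 0.0712 0.0753]
b [-0.1398 -0.0543] [ 0.4478 -0.0314  0.0775]
out base/cap [ 0.5314 -0.1615  0.0205] [ 0.4371 -0.2007  0.0205] 0.10213985395101191 mid [ 0.4842 -0.1811  0.0205] ang 22.608834901934088
home a [0.4804 0.0731 0.0669]
home b [ 0.4809 -0.0269  0.0669]
grip at lay [0.4592 0.023  0.0738]
hinge [0.6001 0.0236 0.0565]
edge at lid fit [0.6056 0.0237 0.1896]
```

```bash
python3 -m crank '[[0.04,0.06,0.05,0],[0.09,0.1275,0.13,0],[0.09,0.1275,0.22,0],[0.09,0.1275,0.31,0],[0.09,0.1275,0.40,0]]' >/dev/null
python3 -m crank '[[0,0,0.06,0],[0,0,0.12,0],[0,0,0.17,0],[0,0,0.195,0],[0,0,0.195,0]]'
python3 -m crank '[[-0.02,0,0,0],[-0.04,0,0,0],[-0.06,0,0,0],[-0.075,0,0.002,0],[-0.085,0,0.005,0]]'
python3 -m crank '[[-0.01,0,0.003,0],[-0.02,0,0.006,0],[-0.03,0,0.01,0],[-0.035,0,0.011,0],[-0.035,0,0.011,0]]'
```

```text
clock: 2.65
position: [0.4131, 0.0724, 0.0881]
ee_rot: [0.0, 1.0, -0.001, -0.002]
ft_force: [-0.0, -0.1, -0.2]
grip_width: -0.001
grasp_force: 0.0
clock: 3.07
position: [0.4506, 0.0721, 0.0889]
ee_rot: [-0.0, 1.0, 0.0, 0.001]
ft_force: [-0.6, -0.2, 0.1]
grip_width: 0.001
grasp_force: 0.3
clock: 3.48
position: [0.4633, 0.0718, 0.0837]
ee_rot: [-0.001, 1.0, -0.0, -0.0]
ft_force: [-0.8, -0.0, 0.5]
grip_width: 0.001
grasp_force: 0.0
```

```bash
python3 -m crank '[[-0.005,0,0.0015,0],[-0.01,0,0.003,0],[-0.0125,0,0.004,0],[-0.0125,0,0.004,0]]'
python3 -m crank '[[-0.005,0,0.0015,0],[-0.01,0,0.003,0],[-0.01,0,0.003,0]]'
```

```text
clock: 3.82
position: [0.4682, 0.0719, 0.0823]
ee_rot: [-0.001, 1.0, 0.0, 0.0]
ft_force: [-0.4, -0.0, 0.5]
grip_width: 0.001
grasp_force: 0.0
clock: 4.07
position: [0.4724, 0.072, 0.0811]
ee_rot: [-0.001, 1.0, 0.0, 0.0]
ft_force: [0.8, -0.3, -1.1]
grip_width: 0.001
grasp_force: 0.0
```

```bash
python3 -m crank '[[-0.005,0,0.0015,0],[-0.01,0,0.003,0],[-0.01,0,0.003,0]]'
python3 - <<'E'
from h import *
shot("wrist","w2",(150,100,400,290),3.2)
E
```

```text
clock: 4.32
position: [0.4735, 0.0719, 0.0799]
ee_rot: [-0.001, 1.0, 0.0, -0.003]
ft_force: [-17.6, -0.9, 21.4]
grip_width: -0.003
grasp_force: 12.0
```

View pics/w2.png

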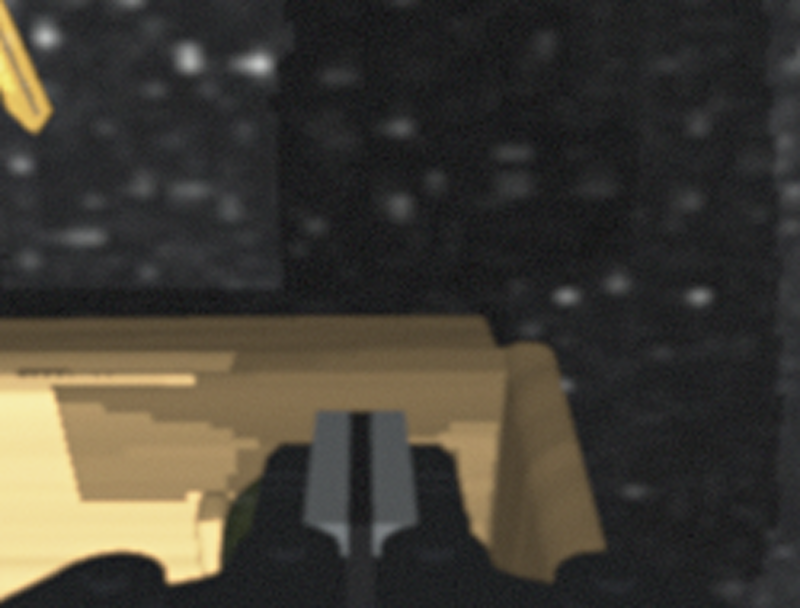

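Jar a is home: it slid at about 1 N, then met a hard stop. Next is jar b.

```bash
python3 -m crank '[[0.03,0,-0.01,0],[0.08,0,-0.02,0],[0.14,0,-0.03,0],[0.14,-0.08,-0.03,0],[0.14,-0.16,-0.03,0]]' 
python3 -m crank '[[0,-0.06,0,0],[0,-0.09,0,0],[0,-0.09,0,0]]' 
python3 -m crank '[[-0.02,0,0,0],[-0.04,0,0.001,0],[-0.06,0,0.006,0],[-0.075,0,0.011,0],[-0.085,0,0.014,0]]'
python3 -m crank '[[-0.008,0,0.0025,0],[-0.016,0,0.005,0],[-0.024,0,0.0075,0],[-0.03,0,0.0095,0],[-0.03,0,0.0095,0]]'
```

```text
clock: 4.78
position: [0.4196, 0.0086, 0.0922]
ee_rot: [-0.003, 1.0, 0.001, 0.0]
ft_force: [1.2, -0.7, -0.7]
grip_width: 0.004
grasp_force: 0.0
clock: 5.03
position: [0.4202, -0.0307, 0.0921]
ee_rot: [0.001, 1.0, -0.0, 0.0]
ft_force: [0.6, 0.6, 0.4]
grip_width: 0.003
grasp_force: 0.0
clock: 5.45
position: [0.4553, -0.0272, 0.0859]
ee_rot: [-0.001, 1.0, -0.0, -0.0]
ft_force: [-0.2, -1.1, 0.3]
grip_width: 0.003
grasp_force: 0.1
clock: 5.87
position: [0.4665, -0.028, 0.0824]
ee_rot: [-0.001, 1.0, -0.0, 0.0]
ft_force: [-0.1, -0.6, -0.5]
grip_width: 0.002
grasp_force: 0.0
```

```bash
python3 -m crank '[[-0.005,0,0.0015,0],[-0.01,0,0.003,0],[-0.01,0,0.003,0]]'
python3 -m crank '[[-0.005,0,0.0015,0],[-0.008,0,0.0025,0],[-0.008,0,0.0025,0]]'
```

```text
clock: 6.12
position: [0.4705, -0.028, 0.0813]
ee_rot: [-0.001, 1.0, 0.0, 0.0]
ft_force: [0.5, 0.3, 0.7]
grip_width: 0.0
grasp_force: 0.0
clock: 6.37
position: [0.4735, -0.028, 0.0802]
ee_rot: [-0.001, 1.0, 0.0, -0.0]
ft_force: [-0.1, 1.1, 0.8]
grip_width: -0.002
grasp_force: 0.0
```

```bash
python3 -m crank '[[-0.003,0,0.001,0],[-0.005,0,0.0015,0],[-0.005,0,0.0015,0]]'
```

```text
clock: 6.62
position: [0.4741, -0.0281, 0.0797]
ee_rot: [-0.0, 1.0, 0.0, -0.002]
ft_force: [-10.4, 0.0, 13.2]
grip_width: -0.004
grasp_force: 7.0
```

Both jars are home. Now over to the loose jar, with a check from above.

```bash
python3 -m crank '[[0.03,0,-0.01,0],[0.08,0,-0.03,0],[0.14,0,-0.10,0],[0.14,-0.09,-0.18,0],[0.14,-0.18,-0.2,0]]' >/dev/null
python3 -m crank '[[-0.03,-0.06,0,-0.1],[-0.06,-0.14,0,-0.2],[-0.09,-0.2325,0,-0.3],[-0.09,-0.2325,0,-0.377],[-0.09,-0.2325,0,-0.377]]' 1
python3 - <<'E'
from h import *
c=shot("wrist","w3"); o=obs(); print(o["position"],R.from_quat(o["ee_rot"]).as_matrix().round(3).tolist())
P=o["position"].copy()
for z in(.0205,.041): print(proj(c,[P[0],P[1],z])*1.5)
E
```

```text
clock: 7.45
position: [0.456, -0.1957, 0.1596]
ee_rot: [-0.199, 0.98, -0.001, 0.0]
ft_force: [-0.1, -0.6, -0.3]
grip_width: 0.709
grasp_force: 0.0
[ 0.45552147 -0.19386032  0.15931977] [[-0.923, -0.384, -0.0], [-0.384, 0.923, -0.001], [0.001, -0.001, -1.0]]
[[397.79513415 272.0232768 ]]
[[398.07556211 281.70735533]]
```

View pics/w3.png

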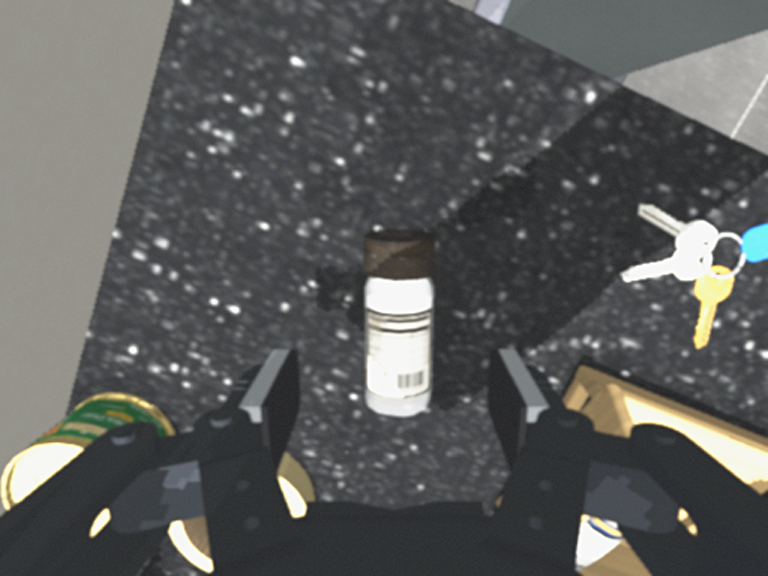

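The jar is aligned with the tool (axis u≈399) and centred. The grasp point at v≈272 is about 23 mm from the cap end, as wanted. Descend and grip.

```bash
python3 -m crank '[[0,0,0.08,0],[0,0,0.16,0],[0,0,0.24,0],[0,0,0.30,0],[0,0,0.338,0]]' 1
python3 -m crank '[[0,0,0,0],[0,0,0,0],[0,0,0,0],[0,0,0,0],[0,0,0,0]]' -1 25
python3 -m crank '[[0,0,0,0],[0,0,0,0],[0,0,0,0],[0,0,0,0]]' -1 25
python3 -m crank '[[0,0,-0.03,0],[0,0,-0.1,0],[0,0,-0.18,0],[0,0,-0.26,0],[0,0,-0.32,0]]'
```

```text
clock: 7.92
position: [0.4542, -0.1904, 0.0216]
ee_rot: [-0.196, 0.981, 0.001, -0.001]
ft_force: [-0.5, 0.7, -1.0]
grip_width: 0.996
grasp_force: 0.0
clock: 8.33
position: [0.4566, -0.1921, 0.0257]
ee_rot: [-0.197, 0.98, -0.0, 0.001]
ft_force: [-1.5, 0.8, 5.5]
grip_width: 0.467
grasp_force: 24.9
clock: 8.67
position: [0.4566, -0.192, 0.0256]
ee_rot: [-0.197, 0.98, -0.0, 0.001]
ft_force: [-1.4, -0.2, 6.1]
grip_width: 0.469
grasp_force: 24.9
clock: 9.08
position: [0.4558, -0.1928, 0.1557]
ee_rot: [-0.196, 0.981, -0.0, 0.001]
ft_force: [0.3, 0.2, -1.4]
grip_width: 0.466
grasp_force: 25.9
```

```bash
python3 -m crank '[[-0.02,0.05,-0.02,0],[-0.06,0.14,-0.04,0],[-0.10,0.22,-0.05,0],[-0.14,0.31,-0.05,0.06],[-0.17,0.39,-0.05,0.12]]' >/dev/null
python3 -m crank '[[0,0,0,0],[0,0,0,0.08],[0,0,0,0.16],[0,0,0,0.257],[0,0,0,0.257]]'
python3 - <<'E'
from h import *
o=obs(); print(o["position"],R.from_quat(o["ee_rot"]).as_matrix().round(3).tolist())
print(togo([.461,.022,.105]).round(3))
E
```

```text
clock: 9.92
position: [0.4582, -0.0223, 0.1732]
ee_rot: [0.002, 1.0, 0.0, 0.001]
ft_force: [0.1, 0.8, -1.2]
grip_width: 0.466
grasp_force: 26.0
[ 0.45816124 -0.02225254  0.17323681] [[-1.0, 0.004, 0.001], [0.004, 1.0, 0.001], [-0.001, 0.001, -1.0]]
[-0.006  0.111  0.171]
```

```bash
python3 -m crank '[[0,0.05,0,0],[-0.006,0.111,0.02,0],[-0.006,0.111,0.06,0],[-0.006,0.111,0.10,0],[-0.006,0.111,0.10,0]]'
python3 - <<'E'
from h import *
c=shot("wrist","w4"); o=obs(); print(o["position"],R.from_quat(o["ee_rot"]).as_matrix().round(3).tolist())
Rt=R.from_euler("ZY",[.0,0.31]);t=np.array([.574,.022,.0154])
for P in((-.12,.084,.045),(-.12,-.084,.045),(-.105,.05,.0205),(-.105,-.05,.0205),(-.094,.025,.008),(-.094,-.025,.008)): print(P,(proj(c,Rt.apply(P)+t)[0]*1.5).round())
E
```

```text
clock: 10.33
position: [0.459, 0.0223, 0.1306]
ee_rot: [-0.002, 1.0, -0.001, -0.002]
ft_force: [-1.4, -1.1, -1.4]
grip_width: 0.462
grasp_force: 25.9
[0.45964791 0.02205882 0.13187359] [[-1.0, -0.003, -0.002], [-0.003, 1.0, -0.001], [0.002, -0.001, -1.0]]
(-0.12, 0.084, 0.045) [615. 379.]
(-0.12, -0.084, 0.045) [170. 377.]
(-0.105, 0.05, 0.0205) [507. 363.]
(-0.105, -0.05, 0.0205) [279. 362.]
(-0.094, 0.025, 0.008) [446. 361.]
(-0.094, -0.025, 0.008) [340. 361.]
```

View pics/w4.png

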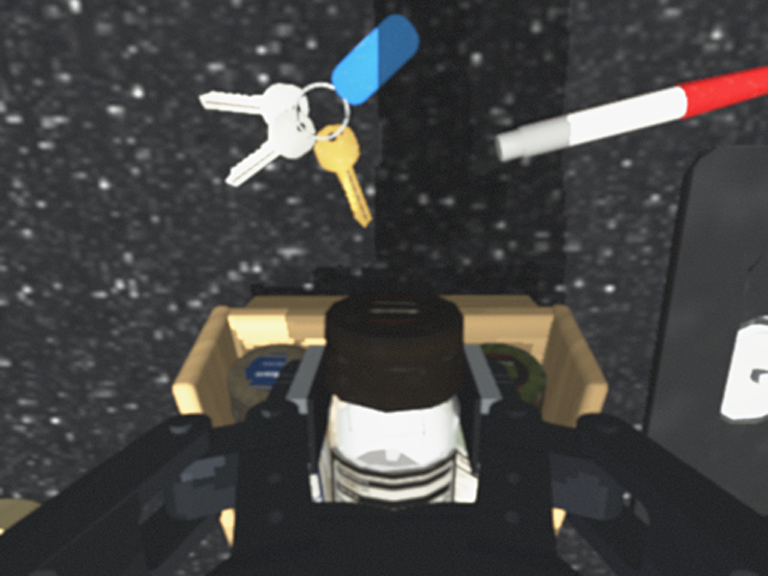

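Centred: wall tips are at u=175 and 605, the held jar at u≈394, and the neighbours sit slightly outward. Lower until contact.

```bash
python3 -m crank '[[-0.002,0,0.04,0],[-0.004,0,0.08,0],[-0.004,-0.002,0.10,0],[-0.004,-0.002,0.112,0],[-0.004,-0.002,0.112,0]]'
python3 -m crank '[[0,0,0.004,0],[0,0,0.008,0],[0,0,0.008,0]]'
python3 -m crank '[[0,0,0.004,0],[0,0,0.008,0],[0,0,0.008,0]]'
```

```text
clock: 10.8
position: [0.462, 0.0213, 0.0875]
ee_rot: [-0.001, 1.0, -0.0, -0.0]
ft_force: [-0.5, 0.5, -0.5]
grip_width: 0.468
grasp_force: 26.0
clock: 11.05
position: [0.4624, 0.0217, 0.0846]
ee_rot: [-0.001, 1.0, 0.0, 0.0]
ft_force: [0.3, -0.2, -1.6]
grip_width: 0.466
grasp_force: 26.0
clock: 11.3
position: [0.462, 0.0217, 0.0808]
ee_rot: [-0.001, 1.0, 0.0, -0.0]
ft_force: [0.1, 0.2, -2.0]
grip_width: 0.468
grasp_force: 26.0
```

```bash
python3 -m crank '[[0,0,0.004,0],[0,0,0.005,0],[0,0,0.005,0]]'
python3 -m crank '[[0,0,0.004,0],[0,0,0.005,0],[0,0,0.005,0]]'
```

```text
clock: 11.55
position: [0.462, 0.0216, 0.0789]
ee_rot: [-0.001, 1.0, -0.0, -0.0]
ft_force: [-0.2, -0.5, -1.6]
grip_width: 0.461
grasp_force: 26.0
clock: 11.8
position: [0.462, 0.0216, 0.0768]
ee_rot: [-0.001, 1.0, -0.0, -0.0]
ft_force: [-0.9, 1.2, -1.9]
grip_width: 0.465
grasp_force: 26.0
```

```bash
python3 -m crank '[[0,0,0.004,0],[0,0,0.005,0],[0,0,0.005,0]]'
python3 -m crank '[[0,0,0.003,0],[0,0,0.004,0],[0,0,0.004,0]]'
```

```text
clock: 12.05
position: [0.4624, 0.0217, 0.0755]
ee_rot: [-0.001, 1.0, 0.0, 0.0]
ft_force: [-2.6, -1.0, 7.5]
grip_width: 0.467
grasp_force: 27.0
clock: 12.3
position: [0.4628, 0.0218, 0.0749]
ee_rot: [-0.0, 1.0, 0.001, 0.0]
ft_force: [-8.5, -0.7, 23.0]
grip_width: 0.466
grasp_force: 28.7
```

```bash
python3 -m crank '[[0,0,-0.003,0],[0,0,-0.004,0],[0,0,-0.004,0]]' - 20
python3 -m crank '[[0,0,0,0],[0,0,0,0],[0,0,0,0]]' 0.0
python3 -m crank '[[0,0,0,0],[0,0,0,0],[0,0,0,0]]' 0.2
python3 -m crank '[[0,0,-0.06,0],[0,0,-0.13,0],[0,0,-0.20,0],[0,0,-0.20,0]]'
python3 - <<'E'
from h import *
c=shot("wrist","w5"); o=obs(); print(o["position"])
Rt=R.from_euler("ZY",[.0,0.31]);t=np.array([.574,.0215,.0154])
for x in(-.105,-.13,-.14,-.15,-.16): print(x,(proj(c,Rt.apply((x,0,.0205))+t)[0]*1.5).round())
E
```

```text
clock: 12.55
position: [0.4625, 0.0217, 0.0755]
ee_rot: [-0.001, 1.0, 0.0, 0.0]
ft_force: [-2.1, 0.4, 7.7]
grip_width: 0.462
grasp_force: 26.9
clock: 12.8
position: [0.4621, 0.0216, 0.0749]
ee_rot: [-0.001, 1.0, -0.0, -0.0]
ft_force: [-1.2, -0.5, 0.0]
grip_width: 0.498
grasp_force: 0.0
clock: 13.05
position: [0.4621, 0.0217, 0.0749]
ee_rot: [-0.001, 1.0, 0.0, -0.0]
ft_force: [0.2, 0.1, 0.0]
grip_width: 0.599
grasp_force: 0.0
clock: 13.38
position: [0.4646, 0.0218, 0.1596]
ee_rot: [-0.0, 1.0, 0.001, 0.003]
ft_force: [1.0, -1.0, 0.5]
grip_width: 0.601
grasp_force: 0.0
[0.46372492 0.02199358 0.15734038]
-0.105 [392. 324.]
-0.13 [392. 283.]
-0.14 [392. 264.]
-0.15 [392. 245.]
-0.16 [392. 225.]
```

View pics/w5.png

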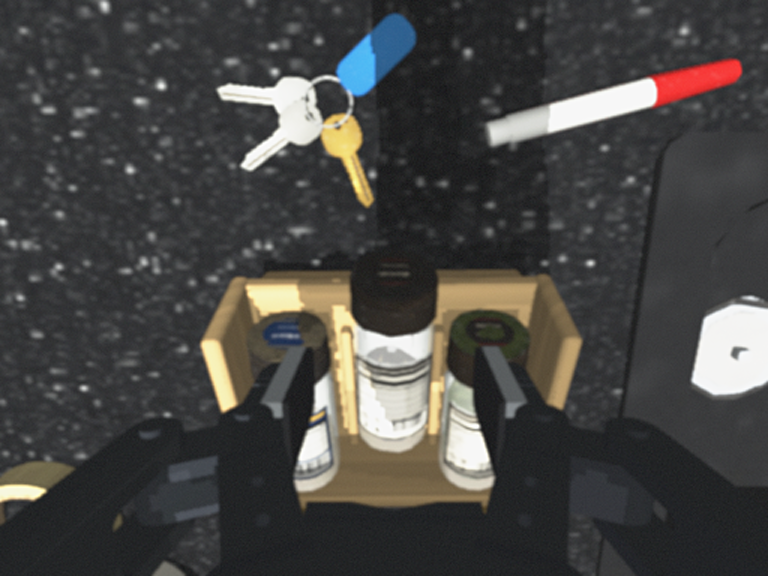

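The jar lies in the middle lane with its cap face at v≈270, about 35 mm short of home. The neighbours' caps are at v≈330. Close the fingers, get in front and push it home.

```bash
python3 -m crank '[[0.05,0,-0.02,0],[0.10,0,-0.02,0],[0.135,0,-0.02,0],[0.135,0,-0.02,0],[0.135,0,-0.02,0]]' -1 20 >/dev/null
python3 -m crank '[[0,0,0.06,0],[0,0,0.13,0],[0,0,0.177,0],[0,0,0.177,0]]'
python3 -m crank '[[-0.02,0,0,0],[-0.04,0,0,0],[-0.06,0,0.003,0],[-0.08,0,0.008,0],[-0.10,0,0.014,0]]'
python3 -m crank '[[-0.012,0,0.004,0],[-0.024,0,0.0075,0],[-0.034,0,0.011,0],[-0.04,0,0.013,0],[-0.04,0,0.013,0]]'
```

```text
clock: 14.18
position: [0.4064, 0.0209, 0.0889]
ee_rot: [-0.001, 1.0, -0.001, -0.003]
ft_force: [-1.0, -0.9, 0.8]
grip_width: 0.001
grasp_force: 0.0
clock: 14.6
position: [0.4502, 0.0219, 0.0876]
ee_rot: [-0.001, 1.0, 0.0, 0.001]
ft_force: [-0.1, 0.0, 0.8]
grip_width: 0.001
grasp_force: 0.2
clock: 15.02
position: [0.4645, 0.0216, 0.0814]
ee_rot: [-0.001, 1.0, -0.0, 0.0]
ft_force: [-0.6, -0.1, 0.4]
grip_width: 0.002
grasp_force: 0.0
```

```bash
python3 -m crank '[[-0.007,0,0.001,0],[-0.014,0,0.003,0],[-0.019,0,0.004,0],[-0.019,0,0.004,0]]'
python3 -m crank '[[-0.004,0,0.001,0],[-0.006,0,0.0015,0],[-0.006,0,0.0015,0]]'
```

```text
clock: 15.35
position: [0.4721, 0.0217, 0.0798]
ee_rot: [-0.001, 1.0, -0.0, 0.0]
ft_force: [-1.0, -0.3, -0.4]
grip_width: 0.002
grasp_force: 0.0
clock: 15.6
position: [0.4733, 0.0216, 0.0792]
ee_rot: [-0.001, 1.0, 0.0, -0.001]
ft_force: [-5.9, -0.4, 8.1]
grip_width: 0.001
grasp_force: 4.2
```

All three jars are home. Next, retreat up and over to behind the lid.

```bash
python3 -m crank '[[0.04,0,-0.01,0],[0.06,0,-0.09,0],[0.06,0,-0.19,0],[0.06,0,-0.29,0],[0.06,0,-0.38,0]]'  >/dev/null
python3 -m crank '[[0,0,-0.09,0],[-0.08,0,-0.17,0],[-0.17,0,-0.17,0],[-0.26,0,-0.17,0],[-0.35,0,-0.17,0]]' >/dev/null
python3 -m crank '[[-0.08,0,0,0],[-0.16,0,0,0],[-0.20,0,0,0],[-0.20,0,0,0]]'
python3 - <<'E'
from h import *
shot("side","s2",(200,60,400,250),3.0)
o=obs();print(o["position"])
c=load("s2"); p=o["position"]; print((proj(c,[p-[0.011,0,.017],p-[.011,0,.128]])-[200,60])*3)
E
```

```text
clock: 16.77
position: [0.6723, 0.0221, 0.2971]
ee_rot: [-0.001, 1.0, -0.001, -0.001]
ft_force: [-0.1, -0.1, -0.3]
grip_width: -0.003
grasp_force: 0.0
[0.67096411 0.02167104 0.29771219]
[[280.9583447  276.27884933]
 [270.32377331 408.13152883]]
```

View pics/s2.png

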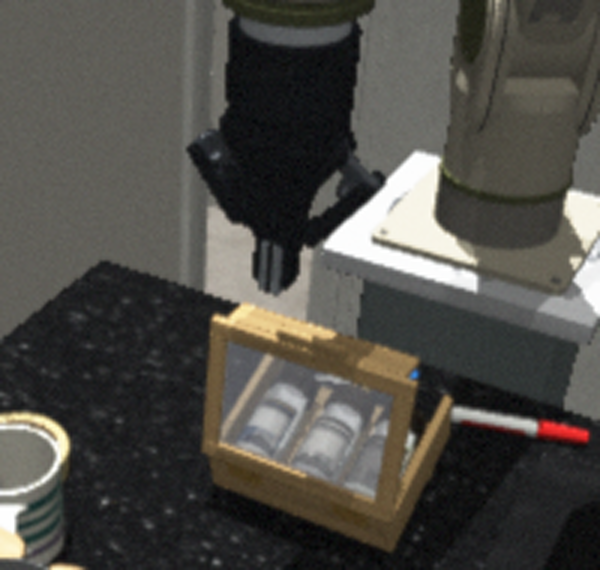

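Side view: all three bases line up at the stop, and the fingers hang clear behind the lid. Go down behind it and start folding it along the arc.

```bash
python3 -m crank '[[0,0,0.07,0],[0,0,0.15,0],[0,0,0.23,0],[0,0,0.2825,0],[0,0,0.2825,0]]'
python3 -m crank '[[-0.04,0,0,0],[-0.08,0,0,0],[-0.11,0,0,0],[-0.13,0,0,0],[-0.13,0,0,0]]'
python3 -m crank '[[-0.02,0,0,0],[-0.04,0,0.001,0],[-0.06,0,0.002,0],[-0.08,0,0.004,0],[-0.08,0,0.004,0]]'
```

```text
clock: 17.23
position: [0.6671, 0.0224, 0.1817]
ee_rot: [-0.001, 1.0, -0.0, -0.003]
ft_force: [0.5, 0.6, -0.1]
grip_width: -0.003
grasp_force: 0.0
clock: 17.65
position: [0.7232, 0.022, 0.188]
ee_rot: [-0.001, 1.0, -0.0, 0.001]
ft_force: [0.2, -0.3, 0.3]
grip_width: 0.002
grasp_force: 0.0
clock: 18.07
position: [0.7545, 0.0221, 0.1859]
ee_rot: [-0.001, 1.0, -0.0, 0.001]
ft_force: [-0.1, 0.5, -0.2]
grip_width: 0.001
grasp_force: 0.0
```

I got the sign wrong: tool x is −world x, so it backed away through free space with no contact. Returning towards the lid.

```bash
python3 -m crank '[[0.05,0,0,0],[0.13,0,0,0],[0.21,0,0,0],[0.28,0,0,0],[0.31,0,0,0]]'
python3 -m crank '[[0.015,0,0,0],[0.03,0,0,0],[0.03,0,0,0]]'
python3 -m crank '[[0.02,0,0,0],[0.04,0,0.001,0],[0.06,0,0.002,0],[0.08,0,0.004,0],[0.08,0,0.004,0]]'
```

```text
clock: 18.48
position: [0.6266, 0.0216, 0.1855]
ee_rot: [-0.001, 1.0, 0.001, -0.0]
ft_force: [-0.1, 0.6, 1.1]
grip_width: 0.001
grasp_force: 0.0
clock: 18.73
position: [0.6177, 0.0219, 0.1853]
ee_rot: [-0.001, 1.0, 0.0, 0.0]
ft_force: [-0.1, 0.4, 0.5]
grip_width: -0.001
grasp_force: 0.0
clock: 19.15
position: [0.5846, 0.0216, 0.1827]
ee_rot: [-0.0, 1.0, 0.0, -0.001]
ft_force: [-0.3, 0.6, 0.4]
grip_width: 0.001
grasp_force: 0.0
```

```bash
python3 -m crank '[[0.02,0,0.006,0],[0.04,0,0.013,0],[0.06,0,0.021,0],[0.072,0,0.028,0]]'
python3 -m crank '[[0.015,0,0.01,0],[0.03,0,0.021,0],[0.045,0,0.032,0],[0.058,0,0.05,0],[0.068,0,0.062,0]]'
python3 - <<'E'
from h import *
shot("side","s3",(200,60,400,250),3.0)
E
```

```text
clock: 19.48
position: [0.5561, 0.0216, 0.1713]
ee_rot: [-0.001, 1.0, 0.0, -0.0]
ft_force: [0.4, -0.8, 1.3]
grip_width: 0.0
grasp_force: 0.6
clock: 19.9
position: [0.5291, 0.0218, 0.146]
ee_rot: [-0.001, 1.0, 0.0, -0.0]
ft_force: [1.0, 0.4, 1.8]
grip_width: -0.002
grasp_force: 0.6
```

View pics/s3.png

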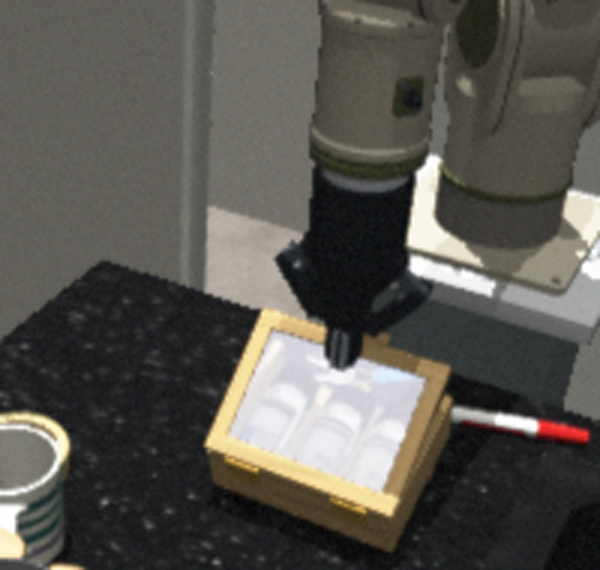

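The lid is folding, with the fingertip just inside its front rail. Continue down the arc.

```bash
python3 -m crank '[[0.016,0,0.012,0],[0.028,0,0.026,0],[0.038,0,0.042,0],[0.046,0,0.057,0],[0.046,0,0.057,0]]'
python3 -m crank '[[0.004,0,0.008,0],[0.007,0,0.015,0],[0.01,0,0.021,0],[0.01,0,0.021,0]]'
python3 -m crank '[[0,0,0.003,0],[0,0,0.005,0],[0,0,0.005,0]]'
```

```text
clock: 20.37
position: [0.5106, 0.0217, 0.1229]
ee_rot: [-0.001, 1.0, -0.0, -0.001]
ft_force: [1.2, -0.1, -1.9]
grip_width: -0.003
grasp_force: 0.5
clock: 20.7
position: [0.5072, 0.0216, 0.1153]
ee_rot: [-0.001, 1.0, -0.0, -0.0]
ft_force: [-0.2, -0.8, -0.1]
grip_width: -0.0
grasp_force: 0.0
clock: 20.95
position: [0.5076, 0.0217, 0.1137]
ee_rot: [-0.001, 1.0, 0.0, -0.0]
ft_force: [0.7, 0.4, -0.0]
grip_width: 0.001
grasp_force: 0.1
```

```bash
python3 -m crank '[[0.001,0,0.003,0],[0.001,0,0.005,0],[0.001,0,0.005,0]]'
python3 -m crank '[[0.001,0,0.003,0],[0.001,0,0.005,0],[0.001,0,0.005,0]]'
```

```text
clock: 21.2
position: [0.5073, 0.0217, 0.1117]
ee_rot: [-0.001, 1.0, 0.0, -0.0]
ft_force: [-0.0, 0.7, 0.4]
grip_width: 0.001
grasp_force: 0.1
clock: 21.45
position: [0.507, 0.0217, 0.1102]
ee_rot: [-0.001, 1.0, 0.0, 0.0]
ft_force: [-1.8, 0.2, 7.0]
grip_width: -0.003
grasp_force: 2.8
```

```bash
python3 -m crank '[[0,0,0.003,0],[0,0,0.003,0]]'
python3 -m crank '[[0,0,-0.03,0],[0,0,-0.1,0],[0,0,-0.2,0],[0,0,-0.3,0],[0,0,-0.38,0]]'
python3 -m crank '[[0.06,0.08,0,0],[0.12,0.16,0,0],[0.18,0.24,0,0],[0.18,0.24,0,0]]'
python3 - <<'E'
from h import *
shot("side","s4",(230,120,370,250),4.5)
E
```

```text
clock: 21.62
position: [0.5075, 0.0217, 0.1098]
ee_rot: [-0.001, 1.0, 0.0, 0.0]
ft_force: [-3.7, -0.1, 14.0]
grip_width: 0.001
grasp_force: 5.7
clock: 22.03
position: [0.507, 0.0212, 0.2638]
ee_rot: [-0.0, 1.0, 0.0, 0.001]
ft_force: [0.3, 0.3, 0.2]
grip_width: 0.002
grasp_force: 0.0
clock: 22.37
position: [0.431, 0.1235, 0.261]
ee_rot: [-0.005, 1.0, 0.001, -0.0]
ft_force: [0.9, 0.9, 0.4]
grip_width: -0.001
grasp_force: 0.0
```

View pics/s4.png

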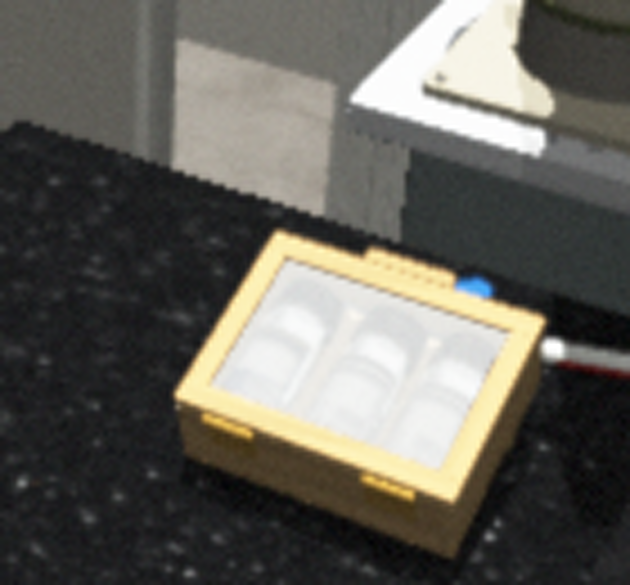

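The lid sits flush on the side walls, with front corners at (278,230) and (545,320). One numeric check of its angle before handing in.

Run:
```python
from fit import *
c=load("s4"); Rt=R.from_euler("ZY",[0,.31]);t=np.array([.575,.0215,.0154])
for a in(0,.05,.1): print(a,((proj(c,[Rt.apply(lidp(a,.133,y,.007))+t for y in(-.084,.084)]+[Rt.apply(lidp(a,0,y,.007))+t for y in(-.084,.084)])-[230,120])*4.5).round().tolist())
```

```text
0 [[277.0, 221.0], [547.0, 310.0], [170.0, 389.0], [451.0, 497.0]]
0.05 [[275.0, 214.0], [547.0, 303.0], [170.0, 390.0], [450.0, 497.0]]
0.1 [[274.0, 208.0], [547.0, 297.0], [170.0, 390.0], [450.0, 498.0]]
```

The observed corners match a shut lid (angle ≤ 0 within error). Handing in.

```bash
python3 -c "
from workcell import manip; print(manip.hand_in())"
```

```text
the job is handed in; nothing more can be done
None
```

The job is handed in at about 22 s on the clock: the two stuck jars were pushed home, the loose jar was laid in the middle lane and pushed home, and the lid was folded shut; I saw no contact with anything else on the worktop, and the hand-in gave no verdict.

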